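Switch over to the cooling plate with the jug

ROBOT

A 7-joint arm with a two-finger parallel gripper is mounted at the origin on the work surface. World frame = base frame: x ahead of the robot, y to its left, z up, the work surface at z = 0. Lengths are in mm, angles in rad, forces in N, time in s.
With the tool pointing down it reaches from about 400 to 850 mm from the base axis. Payload 10.4 kg.
Tool frame: the origin (TCP) lies midway between the tips of the shut fingers; the grasp point (between the pads) lies 19 mm behind it; z points along the fingers, y is the line along which they close (so a half turn about z gives the same grasp; the last joint's range is limited). The gripper opens to 87 mm and grips with 3 to 60 N. Pads are 19 mm wide; open, the fingers measure 117 mm over their backs; the gripper's body (75 mm by 190 mm) begins 51 mm behind the grasp point.
Start: joints at [-1.188, 0.332, -0.065, 1.46, 0.022, 1.35, -0.088], TCP at [246.711, 574.27, 222.576] pointing down, gripper open.
Joint ranges: [-2.6, 2.6], [-0.5, 2.12], [-1.47, 1.34], [0.16, 2.42], [-1.27, 4.41], [0.06, 2.06], [-2.6, 2.6]. Speed limits (rad/s): [2.22, 2.22, 2.79, 2.79, 3.14, 3.14, 3.14].

INTERFACE

Orientations are given as a unit quaternion [w, x, y, z].
In Python, from workcell import robot gives the robot as it stands.
- The arm moves only by the tool servo_tool, never from a script. Its argument "rows" is a list of rows, each a list of 5 numbers: the finger opening in m, from 0 to 0.087, then the shift along the tool's x, y, z in m, then the turn about the tool's z in degrees. A call has exactly 5 rows; each row shifts and turns the commanded pose from where the row before left it, along the tool's axes as they then stand; what a row does not reach is not made up. A row lasts 1/12 s, in which the tool goes at most 41.7 mm and 7.16 degrees, less where a joint would pass 70% of its speed; a pose out of reach is approached as far as the arm can. A call with a gripper value outside its range is refused whole. The fingers move at their own pace and stop on an object; "force" is the grip in N (left out, the last holds). Time passes only in rows, so rows that do not move let the fingers close, or fill a call up. It gives the time, the measured TCP pose, the force, the opening and the grip force at its end, in the units of the state.
- robot.state(): the state, without advancing time (a new reading comes with each control period).
- robot.capture(name): name is "side" or "top"; returns (picture, depth): 420x560x3 uint8, red, green, blue; 420x560 float32, mm along the optical axis (not along the pixel's ray), 0 where there is no reading.
- robot.camera_params(name): a dict with "camera_matrix" (3x3 intrinsics, pixels), "rvec" (rotation vector, rad) and "tvec" (3), from world to camera coordinates, as OpenCV has them. Camera axes: x right, y down, z forward; pixel columns grow to the right and rows downward; lengths in mm; the calibration is good to about 2 mm. A picture is of the moment at which its call begins. camera_params takes no time and is no camera call.
- robot.hand_in(): hands the job in; it is judged then, once.
The state is a dict: "clock": time; "joint_pos": joint angles; "qd": joint speeds; "effort": joint torques, N m; "eef_pos": TCP position; "eef_rot": TCP orientation; "ft_force": force on the tool from outside, world axes, zero at the start; "ft_torque": the same for the moment, N m; "finger_gap": finger opening in mm; "finger_force": force on a finger pad.
Only numpy, scipy, OpenCV 4.12 (cv2) and the standard library are available. Lean on these libraries where they do the work, as an engineer would, in place of code of your own. Each camera call takes 0.05 s, during which the arm holds its last target. There are 200 camera calls.

TASK

At the drinks counter, the empty cooling plate has been left running while the one with the jug on it is off, and the supply can only carry one plate at a time. Push the empty plate's toggle lever over to off (leaning away from its round plate) first, and then push the toggle lever of the jug's plate over to on (leaning towards its round plate). Leave the third lever alone and leave the jug, the glasses and everything else standing where they are.

Things in the scene. Friction and masses are not known exactly. Their poses are not given: they have to be found in the camera images.
- station_a: cooling plate unit A, fixed to the table, one of three identical white boxes 260 x 140 mm, flat top 50 mm above the table. Origin: underside centre, on the table. +x runs from its toggle lever to its round plate, roughly away from the robot (turned up to 0.25 rad), z up. Its round aluminium plate (124 mm across, top at z 54 mm) is centred at +55 mm x. Its toggle pivots at x -85 mm, y 0, z 50 mm, about the unit's y axis. The jug stands on this one.
- station_b: cooling plate unit B, fixed to the table, one of three identical white boxes 260 x 140 mm, flat top 50 mm above the table. Origin: underside centre, on the table. +x runs from its toggle lever to its round plate, roughly away from the robot (turned up to 0.25 rad), z up. Its round aluminium plate (124 mm across, top at z 54 mm) is centred at +55 mm x. Its toggle pivots at x -85 mm, y 0, z 50 mm, about the unit's y axis. An upturned glass stands on its plate.
- station_c: cooling plate unit C, fixed to the table, one of three identical white boxes 260 x 140 mm, flat top 50 mm above the table. Origin: underside centre, on the table. +x runs from its toggle lever to its round plate, roughly away from the robot (turned up to 0.25 rad), z up. Its round aluminium plate (124 mm across, top at z 54 mm) is centred at +55 mm x. Its toggle pivots at x -85 mm, y 0, z 50 mm, about the unit's y axis. Its plate is empty.
- lever_a (a joint): toggle lever of unit A: steel bat handle, ball end 20 mm across centred 65 mm from the pivot. 0 = off, leaning 0.45 rad away from its round plate (to the unit's -x); 0.9 = on, leaning 0.45 rad towards the plate (+x). A spring pushes it away from upright (0.45) to whichever end is nearer; about 3 N at the ball starts it moving, and it snaps over once past upright. Starts off.
- lever_b (a joint): toggle lever of unit B: steel bat handle, ball end 20 mm across centred 65 mm from the pivot. 0 = off, leaning 0.45 rad away from its round plate (to the unit's -x); 0.9 = on, leaning 0.45 rad towards the plate (+x). A spring pushes it away from upright (0.45) to whichever end is nearer; about 3 N at the ball starts it moving, and it snaps over once past upright. Starts off.
- lever_c (a joint): toggle lever of unit C: steel bat handle, ball end 20 mm across centred 65 mm from the pivot. 0 = off, leaning 0.45 rad away from its round plate (to the unit's -x); 0.9 = on, leaning 0.45 rad towards the plate (+x). A spring pushes it away from upright (0.45) to whichever end is nearer; about 3 N at the ball starts it moving, and it snaps over once past upright. Starts on.
- lever_a_tip (a point): centre of the ball end (20 mm across) of that unit's toggle lever; moves with the lever; 28 mm to either side of the pivot along the unit's x and 109 mm above the table at the ends, 115 mm when upright
- lever_b_tip (a point): centre of the ball end (20 mm across) of that unit's toggle lever; moves with the lever; 28 mm to either side of the pivot along the unit's x and 109 mm above the table at the ends, 115 mm when upright
- lever_c_tip (a point): centre of the ball end (20 mm across) of that unit's toggle lever; moves with the lever; 28 mm to either side of the pivot along the unit's x and 109 mm above the table at the ends, 115 mm when upright
- station_a_plate (a point): centre of the top face of unit A's round plate, under the jug
- jug: square clear plastic jug, 92 x 92 mm, 176 mm tall, white lid, a handle to its own +x reaching 74 mm from its axis; origin at the centre of its underside, z up. Stands loose on a round plate; leave it standing there.
- glass_plate: upturned drinking glass, 72 mm across at the table, 100 mm tall, origin at the centre of its underside. Loose bystander: leave it. Stands on unit B's round plate.
- glass_left: upturned drinking glass, 72 mm across at the table, 100 mm tall, origin at the centre of its underside. Loose bystander: leave it. Stands nearer the robot than the units, to the robot's left.
- glass_right: upturned drinking glass, 72 mm across at the table, 100 mm tall, origin at the centre of its underside. Loose bystander: leave it. Stands nearer the robot than the units, to the robot's right.
- spray: clear spray bottle, 60 mm across, 168 mm tall, origin under its centre. Loose bystander on the left.
- bottle: amber glass bottle, 62 mm across, 210 mm tall, origin under its centre. Loose bystander on the right.
- canister: round steel canister, 80 mm across, 100 mm tall, origin under its centre. Loose bystander on the right.
Things that resemble listed ones, but are neither listed nor needed, are in the scene too. Leave any green or orange look-alike of the jug alone.

How it is judged (in metres and radians):
On the way, in this order (a step that is already met when the one before it is completed fails the run):
1. the empty plate is switched off, the jug's plate not yet on (value of joint each of lever_c, lever_b below 0.08 rad and value of joint lever_a below 0.3 rad), for 0.1 s.
2. the jug's plate is switched on (value of joint lever_a above 0.82 rad), for 0.2 s.
At the end, for the whole second after the job is handed in: Unit A's lever is on (above 0.82 rad), the levers of units B and C are off (below 0.08 rad), the jug stands upright (within 0.1 rad) on its plate, within 35 mm of its centre, and each glass, bottle and canister stands upright within 30 mm of where it was (value of joint each of lever_c, lever_b below 0.08 rad and value of joint lever_a above 0.82 rad and horizontal distance between jug and station_a_plate below 0.035 m and angle between each of jug, glass_plate, glass_left, glass_right, spray, bottle, canister's own z axis and vertical below 0.1 rad and distance of each of glass_plate, glass_left, glass_right, spray, bottle, canister from where it was at the start of the episode below 0.03 m); the robot touches nothing.
It fails at once if both plates running with the jug's switched on before the empty one is off (value of joint lever_a above 0.6 rad and value of joint lever_c above 0.3 rad).
It fails at once if the third lever is flipped or pushed about (value of joint lever_b above 0.3 rad).
It fails at once if the jug is lifted, shifted more than 25 mm or tipped (distance of jug from where it was at the start of the episode above 0.025 m or angle between jug's own z axis and vertical above 0.2 rad).
It fails at once if a bystander is lifted, shifted more than 30 mm or tipped (distance of any of glass_plate, glass_left, glass_right, spray, bottle, canister from where it was at the start of the episode above 0.03 m or angle between any of glass_plate, glass_left, glass_right, spray, bottle, canister's own z axis and vertical above 0.25 rad).
It also fails if it takes over 48 s, if anything falls off the work surface, if the arm or the gripper's body presses on something with over 40 N, if the wrist force passes 120 N, or if a joint passes its speed limit or range.

## Working session

There is one attempt and no reset: what is moved stays moved. The work goes in short steps, Python scripts to look and compute and a tool call to move; the robot and the scene stay as the last step left them, time stands still between calls to the robot, and variables do not carry over. Pictures are saved under pics/ and viewed, at most 10 in all, crops included, and the job is handed in when it is done.

Besides the shell and the picture viewer there is one more tool, called after "Request:" as name(argument=value, ...) on one line, values as JSON. servo_tool: Moves the arm, as the interface text tells. Its arguments: {"type":"object","properties":{"rows":{"type":"array","items":{"type":"array","items":{"type":"number"}}},"force":{"type":"number"}},"required":["rows"]}

```bash
mkdir -p pics
cat > h.py <<'E'
import numpy as np, cv2
from workcell import robot
def world(name,depth):
    p=robot.camera_params(name);K=np.array(p["camera_matrix"]);R=cv2.Rodrigues(np.array(p["rvec"],float))[0];t=np.array(p["tvec"],float).ravel()
    v,u=np.mgrid[:depth.shape[0],:depth.shape[1]]
    c=np.stack([(u-K[0,2])/K[0,0]*depth,(v-K[1,2])/K[1,1]*depth,depth],-1)
    return (c-t)@R
E
python3 - <<'E'
from h import *
for n in("top","side"):
    im,d=robot.capture(n);np.savez(n,im=im,d=d);cv2.imwrite(f"pics/{n}0.png",im[...,::-1])
    p=robot.camera_params(n);R=cv2.Rodrigues(np.array(p["rvec"],float))[0];print(n,-R.T@np.ravel(p["tvec"]))
s=robot.state();print(s["clock"],s["eef_pos"],s["eef_rot"])
E
```

```text
top [ 312.0716662   -75.9267068  1882.08551674]
side [ -15.38207557 -781.48572264  779.59255673]
0.1 [246.60572536 573.94174989 221.84948119] [-8.84810839e-05  2.01493846e-01  9.79489598e-01 -5.91673348e-04]
```

View pics/top0.png

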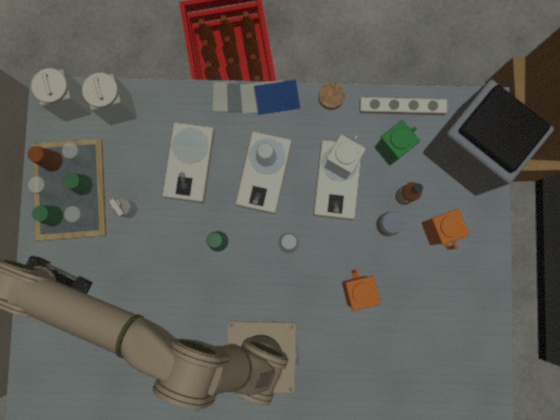

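View pics/side0.png

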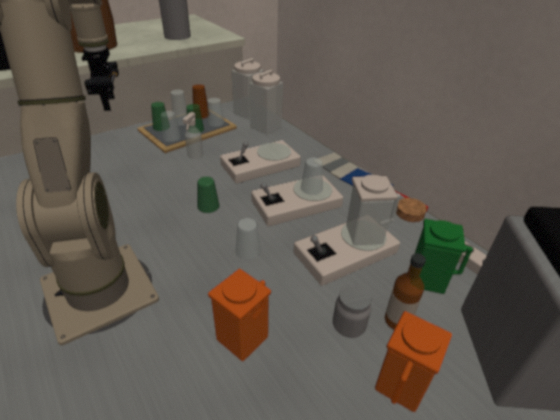

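The top view shows three candidate units. The left one (189,162) has an empty plate, so it is C. The middle one (264,172) carries a glass, so it is B. The right one (339,180) carries the clear white-lidded jug, so it is A. Their levers are at (183,185), (258,195) and (336,205). The green and orange jugs are look-alikes. Next I'll measure and confirm with an enlarged crop.

```bash
cat > m.py <<'E'
from h import *
def load(n): f=np.load(n+".npz");return f["im"],world(n,f["d"]),f["d"]
im,W,d=load("top")
ims,Ws,ds=load("side")
if __name__=="__main__":
  boxes={"C":(160,215,120,205),"B":(235,295,130,215),"A":(312,364,138,222)}
  sd={"C":(215,305,130,185),"B":(245,345,155,225),"A":(290,400,215,285)}
  for k,(u0,u1,v0,v1) in boxes.items():
    P=W[v0:v1,u0:u1].reshape(-1,3)
    m=(P[:,2]>38)&(P[:,2]<62);Q=P[m]
    r=cv2.minAreaRect(Q[:,:2].astype(np.float32));print(k,"rect",r, "z",np.median(Q[:,2]))
    a,b,c,e=sd[k]
    S=Ws[c:e,a:b].reshape(-1,3)
    o=np.array(r[0]);
    box=cv2.boxPoints(r); e1=box[1]-box[0]; e2=box[2]-box[1]; ax=e1 if np.linalg.norm(e1)>np.linalg.norm(e2) else e2
    ax=ax/np.linalg.norm(ax); ax=ax*np.sign(ax[0]); ay=np.array([-ax[1],ax[0]])
    print("  yaw",np.arctan2(ax[1],ax[0]),"pivot",o-85*ax)
    for nm,X in(("top",P),("side",S)):
      L=np.c_[(X[:,:2]-o)@ax,(X[:,:2]-o)@ay,X[:,2]]
      q=(abs(L[:,0]+85)<50)&(abs(L[:,1])<40)&(L[:,2]>97)&(L[:,2]<130)
      if q.any(): print("  ",nm,q.sum(),"ball local",L[q].mean(0),"world",X[q].mean(0),"zmax",L[q,2].max())
  c1=cv2.resize(im[115:225,150:370],(800,400),interpolation=cv2.INTER_CUBIC)
  cv2.imwrite("pics/crop.png",c1[...,::-1])
E
python3 m.py
```

```text
C rect ((646.7185668945312, 266.4369812011719), (142.3685302734375, 261.49139404296875), 84.01573181152344) z 51.32804352340348
  yaw -0.104445234 pivot [562.18177032 275.2986927 ]
   top 34 ball local [-59.17479821  -1.90524795 114.32431242] world [587.66760443 270.71141014 114.32431242] zmax 127.17274695160755
   side 31 ball local [-59.8203138   -3.20141093 108.00044597] world [586.8904745  269.48960901 108.00044597] zmax 117.58481785725668
B rect ((617.57275390625, 8.471954345703125), (140.4816436767578, 261.6526794433594), 78.90217590332031) z 50.943674264620576
  yaw -0.19369355 pivot [534.16225433  24.83315277]
   top 34 ball local [-112.22515902   -0.66467031  113.82184215] world [507.31827063  29.42133614 113.82184215] zmax 120.38966586123989
   side 42 ball local [-113.47852635   -4.49638285  109.48793731] world [505.35079539  25.90253076 109.48793731] zmax 117.53628385841921
A rect ((599.2573852539062, -245.2557373046875), (140.63247680664062, 261.8352355957031), 84.95658874511719) z 50.184042169320804
  yaw -0.08802411 pivot [ 514.58647156 -237.78334665]
   top 33 ball local [-113.50939881    0.94906512  114.38676545] world [ 486.27088474 -234.33168081  114.38676545] zmax 123.62473397374556
   side 55 ball local [-114.5822634    -3.26780781  110.26448789] world [ 484.83146655 -238.43791155  110.26448789] zmax 118.01329838735163
```

View pics/crop.png

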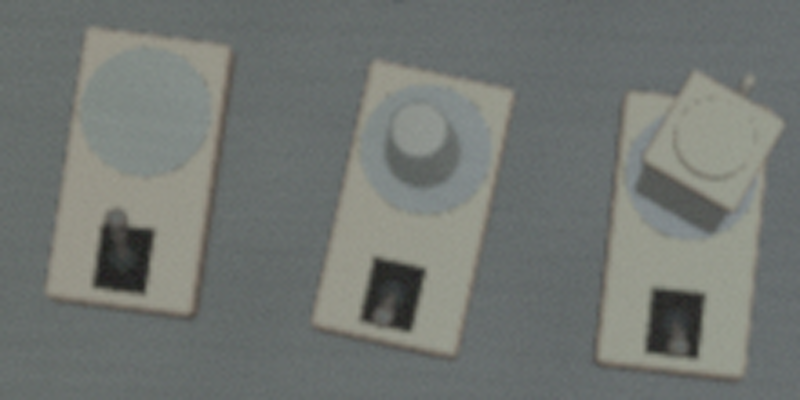

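The crop confirms it: the lever at (117,220) leans towards the empty plate (C on), and the lever at (678,345) leans away from the jug (A off). The lever balls are at C (588,271) and A (486,−236), z≈109. I'll shut the fingers, turn them square and go behind C's lever.

Request:
servo_tool(rows=[[0,0,0,0,-6],[0,0,0,0,-6],[0,0,0,0,-6],[0,-0.03,-0.02,0,0],[0,-0.03,-0.02,0,0]], force=20)

```text
clock: 0.52
eef_pos: [301.1, 529.4, 221.9]
eef_rot: [-0.001, 0.043, 0.999, -0.0]
ft_force: [2.1, -0.6, -0.8]
finger_gap: 61.7
finger_force: 0.0
```

Request:
servo_tool(rows=[[0,-0.033,-0.022,0,0],[0,-0.033,-0.022,0,0],[0,-0.033,-0.022,0,0],[0,-0.033,-0.022,0,0],[0,-0.033,-0.022,0,0]])

```text
clock: 0.93
eef_pos: [458.2, 402.7, 222.3]
eef_rot: [-0.0, 0.046, 0.999, -0.0]
ft_force: [0.9, 0.7, 0.7]
finger_gap: 28.4
finger_force: 0.0
```

Request:
servo_tool(rows=[[0,-0.033,-0.022,0,0],[0,-0.033,-0.022,0,0],[0,-0.033,-0.022,0,0],[0,-0.03,-0.02,0,0],[0,0,0,0,0]])

```text
clock: 1.35
eef_pos: [583.3, 298.5, 221.7]
eef_rot: [0.001, 0.051, 0.999, -0.002]
ft_force: [0.7, -0.5, 0.8]
finger_gap: 1.4
finger_force: 0.0
```

Request:
servo_tool(rows=[[0,-0.026,-0.013,0,0],[0,-0.026,-0.012,0,0],[0,0,0,0,0],[0,0,0,0.03,0],[0,0,0,0.03,0]])

```text
clock: 1.77
eef_pos: [628.4, 277.1, 163.1]
eef_rot: [0.001, 0.046, 0.999, 0.001]
ft_force: [0.5, 0.2, -1.8]
finger_gap: 0.5
finger_force: 0.0
```

Request:
servo_tool(rows=[[0,0,0,0.025,0],[0,0,0,0.02,0],[0,0,0,0.02,0],[0,0,0,0,0],[0,0,0,0,0]])

```text
clock: 2.18
eef_pos: [626.3, 276.9, 96.6]
eef_rot: [-0.001, 0.046, 0.999, -0.001]
ft_force: [-0.3, -0.2, 1.1]
finger_gap: 0.8
finger_force: 0.0
```

Request:
servo_tool(rows=[[0,0,-0.009,0,0],[0,0,0,0,0],[0,0.01,0,0,0],[0,0.01,0,0,0],[0,0.01,0,0,0]])

```text
clock: 2.6
eef_pos: [598.6, 270.9, 100.3]
eef_rot: [0.003, 0.047, 0.999, 0.001]
ft_force: [3.1, -0.7, 2.5]
finger_gap: 0.3
finger_force: 1.7
```

Request:
servo_tool(rows=[[0,0.009,0,0,0],[0,0.009,0,0,0],[0,0.009,0,0,0],[0,0.009,0,0,0],[0,0,0,0,0]])

```text
clock: 3.02
eef_pos: [559.8, 274.4, 97.9]
eef_rot: [0.0, 0.045, 0.999, 0.0]
ft_force: [1.2, -0.5, -0.5]
finger_gap: 0.6
finger_force: 0.4
```

Likely flipped (force is gone). I'll check with pictures before lifting away.

```bash
cat > look.py <<'E'
import sys;from h import *
n,c=sys.argv[1],list(map(int,sys.argv[2:6]))
im,d=robot.capture("side");cv2.imwrite(f"pics/{n}.png",cv2.resize(im[c[2]:c[3],c[0]:c[1]],(720,480),interpolation=cv2.INTER_CUBIC)[...,::-1])
s=robot.state();print(s["clock"],s["eef_pos"],s["ft_force"])
E
python3 look.py c1 180 330 100 200
```

```text
3.0667 [560.11148896 274.3467915   97.82000608] [0.41971882 0.62485326 0.73525904]
```

View pics/c1.png

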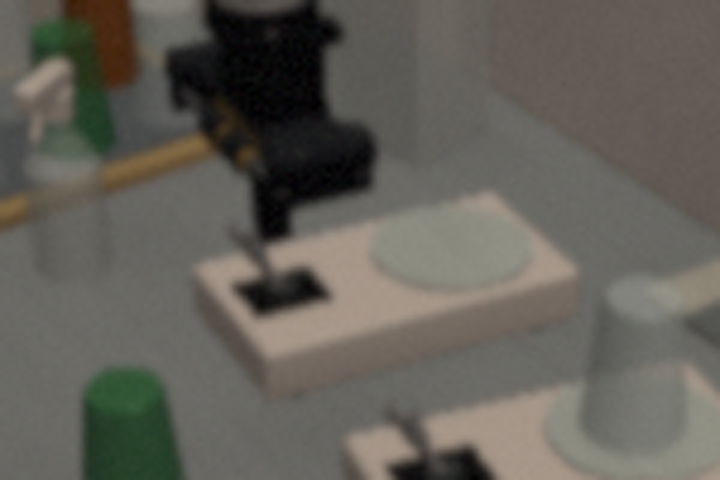

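C's lever tip at (238,235) now leans towards the robot, parallel to B's at (395,410), so C is off. I'll lift and cross over to A.

Request:
servo_tool(rows=[[0,0,0,-0.03,0],[0,0,0,-0.03,0],[0,0,0,-0.03,0],[0,0,0,-0.03,0],[0,0,0,-0.01,0]])

```text
clock: 3.48
eef_pos: [561.9, 274.9, 232.3]
eef_rot: [0.002, 0.046, 0.999, 0.002]
ft_force: [-0.0, 0.2, 0.7]
finger_gap: 0.5
finger_force: 0.0
```

Request:
servo_tool(rows=[[0,0.01,-0.036,0,0],[0,0.01,-0.036,0,0],[0,0.01,-0.036,0,0],[0,0.01,-0.036,0,0],[0,0.01,-0.036,0,0]])

```text
clock: 3.9
eef_pos: [493.2, 98.0, 227.0]
eef_rot: [-0.001, 0.046, 0.999, 0.0]
ft_force: [0.1, -0.4, 0.3]
finger_gap: 0.7
finger_force: 0.0
```

Request:
servo_tool(rows=[[0,0.004,-0.036,0,0],[0,0.004,-0.036,0,0],[0,0.004,-0.036,0,0],[0,0.004,-0.036,0,0],[0,0.004,-0.036,0,0]])

```text
clock: 4.32
eef_pos: [457.0, -79.4, 227.3]
eef_rot: [-0.0, 0.046, 0.999, 0.0]
ft_force: [0.3, -1.2, -0.1]
finger_gap: 0.6
finger_force: 0.0
```

Request:
servo_tool(rows=[[0,0.002,-0.036,0,0],[0,0.002,-0.036,0,0],[0,0.002,-0.036,0,0],[0,0,-0.036,0,0],[0,0,-0.009,0,0]])

```text
clock: 4.73
eef_pos: [436.0, -235.3, 227.6]
eef_rot: [-0.0, 0.049, 0.999, -0.001]
ft_force: [-0.4, -0.5, -0.1]
finger_gap: 0.3
finger_force: 0.0
```

Request:
servo_tool(rows=[[0,0,0,0,0],[0,0,0,0.025,0],[0,0,0,0.025,0],[0,0,0,0.025,0],[0,0,0,0,0]])

```text
clock: 5.15
eef_pos: [435.8, -227.0, 148.2]
eef_rot: [-0.004, 0.045, 0.999, 0.001]
ft_force: [-0.2, 0.4, 0.6]
finger_gap: 0.5
finger_force: 0.0
```

Request:
servo_tool(rows=[[0,0,-0.004,0.025,0],[0,0,0,0.025,0],[0,0,0,0,0],[0,-0.01,0,0,0],[0,-0.01,0,0,0]])

```text
clock: 5.57
eef_pos: [459.2, -235.1, 104.4]
eef_rot: [0.001, 0.046, 0.999, 0.0]
ft_force: [1.2, 0.1, 0.1]
finger_gap: 0.5
finger_force: 0.0
```

Request:
servo_tool(rows=[[0,-0.01,0,0,0],[0,-0.01,0,0,0],[0,-0.01,0,0,0],[0,-0.01,0,0,0],[0,0,0,0,0]])

```text
clock: 5.98
eef_pos: [500.0, -238.9, 102.9]
eef_rot: [0.001, 0.045, 0.999, -0.0]
ft_force: [-0.3, 0.3, -0.4]
finger_gap: 0.4
finger_force: 0.0
```

Request:
servo_tool(rows=[[0,-0.008,0,0,0],[0,-0.007,0,0,0],[0,0,0,0,0],[0,0,0,0,0],[0,0,0,0,0]])

```text
clock: 6.4
eef_pos: [512.0, -240.6, 102.5]
eef_rot: [-0.0, 0.046, 0.999, 0.0]
ft_force: [0.2, -0.5, -1.6]
finger_gap: 0.6
finger_force: 0.0
```

Request:
servo_tool(rows=[[0,0.03,0,0,0],[0,0.02,0,-0.02,0],[0,0,0,-0.04,0],[0,0,0,-0.04,0],[0,0,0,0,0]])

```text
clock: 6.82
eef_pos: [464.7, -237.6, 209.8]
eef_rot: [0.005, 0.046, 0.999, -0.001]
ft_force: [0.6, -1.0, 0.2]
finger_gap: 0.5
finger_force: 0.0
```

```bash
python3 look.py a1 200 440 120 280
python3 - <<'E'
from h import *
im,d=robot.capture("side");W=world("side",d).reshape(-1,3)
for k,p,y in(("C",(562.2,275.3),-.104),("B",(534.2,24.8),-.194),("A",(514.6,-237.8),-.088)):
    ax=np.array([np.cos(y),np.sin(y)]);L=W[:,:2]-p;x=L@ax;yy=L@[-ax[1],ax[0]]
    q=(abs(x)<45)&(abs(yy)<25)&(W[:,2]>97)&(W[:,2]<122);print(k,q.sum(),x[q].mean(),W[q,2].mean())
E
```

```text
6.8667 [ 464.0448113  -236.87083364  206.56073271] [ 0.21777639  0.58864883 -0.48734322]
C 30 -28.92686299115317 108.32844365575374
B 43 -27.984293361661283 108.56710322341877
A 59 24.94047298139396 109.19860906238344
```

View pics/a1.png

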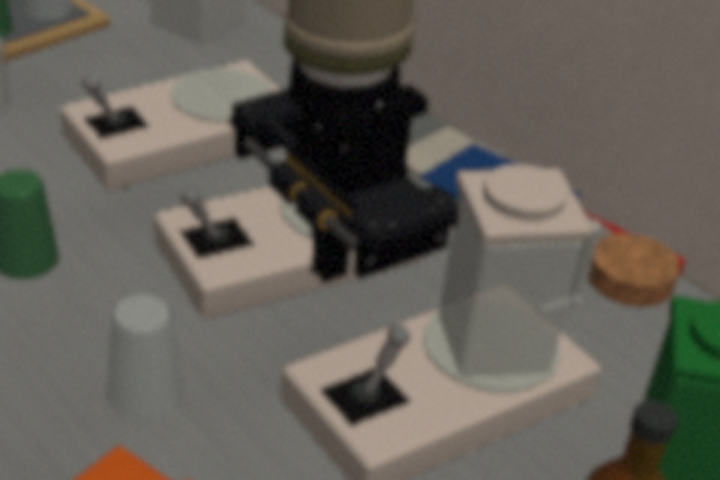

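A's lever (395,335) leans towards its plate. B's and C's lean away, at −28 and −29 mm, and the gripper is clear.

```bash
python3 -c "
from workcell import robot
print(robot.hand_in())"
```

```text
the job is handed in; nothing more can be done
None
```

I switched the empty plate (C) off first, then the jug's plate (A) on, left lever B and the loose items alone, and handed the job in; a last side-camera check showed all three levers in place, but no verdict came back.

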